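Put the tea things back on their places

TASK

Tidy the tea ledge: stand each cup upright in the middle of the coaster of its own colour, lay the wooden incense boat in the middle of the boat-shaped rest and along it (either end first), and put the white lid squarely on the gaiwan, seated on its rim. Set the porcelain down gently, and do not shift or tip the gaiwan, the glass pitcher or the tea tin. Any order will do; let go of everything at the end.

Things in the scene. Friction and masses are not known exactly. Their poses are not given: they have to be found in the camera images.
- blue_cup: Blue teacup standing upright: open round cup 60 high, rim diameter 56, tapering towards the foot, wall 4, about 90 g. Origin: centre of its underside, z up. It can be gripped across the outside below the rim. (Sizes in mm.)
- clay_cup: Terracotta (orange-brown) teacup standing upright: open round cup 60 high, rim diameter 56, tapering towards the foot, wall 4, about 90 g. Origin: centre of its underside, z up. It can be gripped across the outside below the rim. (Sizes in mm.)
- gaiwan_lid: White porcelain lid of the gaiwan with a blue edge line, about 90 g, lying right way up on the ledge. From below: tapered plug (diameter 54 at the bottom, 70 at the top, 12 high), then a cover of diameter 102 whose underside is 12 above the origin and which rises from 15 at the edge to 24 at the middle, then a round upright knob of diameter 22 from 24 to 46 above the origin, the place to grip. Origin: centre of the plug's underside, z up. (Sizes in mm.)
- boat: Pale wooden incense holder shaped like a boat, about 70 g: 120 long, 30 wide with parallel sides over the middle 90, pointed at both ends, 22 high with a small block rising to 30 near each end (44 to 56 from the middle). Origin: centre of its underside, z up, x along its length. Both ends are alike, save a brass dot near one. Grip it across the sides at the middle. (Sizes in mm.)
- blue_coaster: Blue flat round coaster, diameter 90, 5 thick, fixed to the ledge. Origin: centre of its underside, so its top is 5 above the origin. (Sizes in mm.)
- clay_coaster: Terracotta (orange-brown) flat round coaster, diameter 90, 5 thick, fixed to the ledge. Origin: centre of its underside, so its top is 5 above the origin. (Sizes in mm.)
- boat_rest: Flat dark brown wooden boat-shaped rest, 150 long, 50 wide, pointed at both ends, 5 thick, with a pale boat outline drawn on it; fixed to the ledge. Origin: centre of its underside, z up, x along its length; its top is 5 above the origin. (Sizes in mm.)
- gaiwan: White porcelain gaiwan bowl without its lid, on its saucer (one piece, loose, about 350 g). Saucer diameter 108; the bowl's mouth is open, rim 75 above the origin, outer diameter 88, inner 80. Origin: centre of the underside, z up. The lid's plug goes into the mouth with about 5 to spare all round and its cover then rests on the rim, the lid's origin 63 above this origin. (Sizes in mm.)
- pitcher: Bystander: open green glass pitcher shaped like a tall mug, 85 high, diameter 56, with one handle that reaches about 30 beyond its side at +y; loose. Origin: centre of its underside. (Sizes in mm.)
- tin: Bystander: round yellow tea tin with a brass lid, 74 high, diameter 58; loose. Origin: centre of its underside. (Sizes in mm.)
Mind the look-alikes: they are no part of the job. Of the things shaped like the boat, the wooden one is meant.

How it is judged:
By the outcome, as a careful person would: the job done as asked, in the order asked, and still so for the second after the job is handed in, with the robot touching nothing.
It also fails if it takes over 120 s, if anything falls off the work surface, if the arm or the gripper's body presses on something with over 40 N, if the wrist force passes 120 N, or if a joint passes its speed limit or range.

ROBOT

A 6-joint arm with a two-finger parallel gripper is mounted at the origin on the work surface. World frame = base frame: x ahead of the robot, y to its left, z up, the work surface at z = 0. Lengths are in m, angles in rad, forces in N, time in s.
With the tool pointing down it reaches from about 0.3 to 0.875 m from the base axis. Payload 6.4 kg.
Tool frame: the origin (TCP) lies midway between the tips of the shut fingers; the grasp point (between the pads) lies ctrl.grip_depth behind it (ctrl.grip_depth is the distance from the TCP to the grasp point, in m); x points along the fingers, y is the direction in which the jaws open and shut, and the axes are right-handed (so a half turn about x gives the same grasp; the last joint's range is limited). The gripper opens to 85 mm and grips with 20 to 120 N. Pads are 22 mm wide; open, the fingers measure 114 mm over their backs; the gripper's body (76 mm by 85 mm) begins 54 mm behind the grasp point. The pads swing forward as they close: fully open they stand 13 mm farther back than shut.
Start: joints at [-1.391, 0.181, 1.607, -0, 1.354, -0.206], TCP at [0.216, -0.533, 0.231] pointing down, gripper open.
Joint ranges: [-2.99, 2.99], [-0.89, 2.07], [0.3, 2.58], [-1.14, 4.28], [0, 2.63], [-3.12, 3.12]. Speed limits (rad/s): [2.57, 2.57, 3.01, 3.14, 3.14, 3.14].

INTERFACE

Orientations are given as a unit quaternion [w, x, y, z].
In Python, from bench import ctrl gives the robot as it stands.
- The arm moves only by the tool carry_out, never from a script. Its argument "motion" is one flat list of numbers, 7 for each row, row after row: the turn, a rotation vector about the tool's x, y, z in degrees, then the shift along the tool's x, y, z in m, then the gripper's target within -1 to 1 (shut at 1, half-way at 0, fully open at -1). A call has 1 to 10 rows; each row shifts and turns the pose as measured when the row begins, along the tool's axes as they then stand; what a row does not reach is not made up. A row lasts 1/10 s, in which the tool goes at most 50 mm and 8.59 degrees, less where a joint would pass 70% of its speed; a pose out of reach is approached as far as the arm can. A call with a gripper value outside its range is refused whole. The fingers move at their own pace and stop on an object; the grip force is fixed at half the most. Time passes only in rows, so rows that do not move let the fingers close. It gives the time, the measured TCP pose, the force and the opening at its end, in the units of the state.
- ctrl.get_obs(): the state, without advancing time (a new reading comes with each control period).
- ctrl.camera(name): name is "scene" or "top"; returns the picture (384x512x3 uint8, blue, green, red); there is no depth.
- ctrl.camera_params(name): a dict with "mtx" (3x3 intrinsics, pixels), "k1" (the pictures are not rectified: a ray, as slopes to the right and down, at radius r is drawn at 1 + k1 r^2 times it, then the intrinsics apply), "pose" (4x4, takes a point from camera to world coordinates). Camera axes: x right, y down, z forward; pixel columns grow to the right and rows downward; lengths in m; the calibration is good to about 2 mm. A picture is of the moment at which its call begins. camera_params takes no time and is no camera call.
- ctrl.hand_in(): hands the job in, once; it reports no verdict.
Trained networks look in the newest picture that a camera, given by its name, has taken for a name from the list of things; names that differ only in an ending like _2 or _b are one class to them, and where a whole thing is asked for, a point or a joint stands for the part that bears it (a point fixed in the world has none). Each returns a list of dicts, best first, with "conf" (0 to 1); they miss things now and then, are a little off and sometimes report something else, mostly with a low value. They report only what shows in the picture. A call takes as long as a camera call. They do not tell look-alikes from the thing itself.
- ctrl.boxes_of(camera, thing): "point" ([x, y, z] in m, in the coordinates of the camera as it stood for that picture, good to about 4 mm: the middle of the surface that is visible of it).
- ctrl.trace(camera, thing): "pixels" (384x512 bool, what is visible of it).
- ctrl.landmark_of(camera, thing): "point" ([x, y, z] in m, in the coordinates of the camera as it stood for that picture, good to about 4 mm: a listed point, or the origin of a listed thing).
The state is a dict: "time_s": time; "q": joint angles; "dq": joint speeds; "joint_efforts": joint torques, N m; "eef_pos": TCP position; "eef_rot": TCP orientation; "wrist_force": force on the tool from outside, world axes, zero at the start; "torque": the same for the moment, N m; "opening": opening from 0.0 (shut) to 1.0 (fully open).
Only numpy, scipy, OpenCV 4.12 (cv2) and the standard library are available. Lean on these libraries where they do the work, as an engineer would, in place of code of your own. Each camera call takes 0.05 s, during which the arm holds its last target. There are 200 camera calls.

## Working session

There is one attempt and no reset: what is moved stays moved. The work goes in short steps, Python scripts to look and compute and a tool call to move; the robot and the scene stay as the last step left them, time stands still between calls to the robot, and variables do not carry over. Pictures are saved under pics/ and viewed, about 12 in all and at most 16, crops included, and the job is handed in when it is done.

Besides the shell and the picture viewer there is one more tool, called after "Emit:" in YAML: its name, and indented under it one key for each argument. carry_out: Moves the arm, as the interface text tells. Its arguments: {"type":"object","properties":{"motion":{"type":"array"}},"required":["motion"]}

```bash
mkdir -p pics; ls; cat > h.py <<'E'
import numpy as np, cv2
from bench import ctrl
from scipy.spatial.transform import Rotation as R
def w(cam,p):
    T=np.array(ctrl.camera_params(cam)["pose"]); return T[:3,:3]@np.array(p)+T[:3,3]
def px(cam,uv,z):
    """pixels -> world points on plane z"""
    P=ctrl.camera_params(cam); K=np.array(P["mtx"]); k=P["k1"]; T=np.array(P["pose"])
    uv=np.atleast_2d(np.array(uv,float))
    n=cv2.undistortPoints(uv[:,None],K,np.array([k,0,0,0.]))[:,0]
    d=np.c_[n,np.ones(len(n))]@T[:3,:3].T
    return T[:3,3]+d*((z-T[2,3])/d[:,2])[:,None]
def proj(cam,p):
    P=ctrl.camera_params(cam); K=np.array(P["mtx"]); T=np.linalg.inv(np.array(P["pose"]))
    r=cv2.projectPoints(np.atleast_2d(np.array(p,float)),cv2.Rodrigues(T[:3,:3])[0],T[:3,3],K,np.array([P["k1"],0,0,0.]))[0]
    return r[:,0]
def tcp():
    o=ctrl.get_obs(); q=o["eef_rot"]; return np.array(o["eef_pos"]),R.from_quat([q[1],q[2],q[3],q[0]])
E
python3 - <<'E'
from h import *
o=ctrl.get_obs(); print(o, ctrl.grip_depth)
for c in("scene","top"):
    cv2.imwrite(f"pics/{c}0.png",ctrl.camera(c)); P=ctrl.camera_params(c); print(c,np.round(P["pose"],3).tolist(),np.array(P["mtx"]).tolist(),P["k1"])
    for t in"blue_cup clay_cup gaiwan_lid boat blue_coaster clay_coaster boat_rest gaiwan pitcher tin".split():
        print(t,[(np.round(w(c,d["point"]),3).tolist(),proj(c,w(c,d["point"]))[0].round().astype(int).tolist(),round(d["conf"],2)) for d in ctrl.landmark_of(c,t)])
E
```

```text
pics
{'time_s': 0.0, 'q': array([-1.39130799e+00,  1.81541739e-01,  1.60803081e+00, -1.67263898e-05,
        1.35382261e+00, -2.06325854e-01]), 'dq': array([-2.28223365e-04, -8.76480988e-05,  4.01079860e-04, -1.93794919e-03,
        1.10632790e-03, -7.03616938e-05]), 'joint_efforts': array([-1.48017993e-03, -4.44874191e+01, -3.51335120e+01, -5.83077217e-04,
        8.92473880e-03, -5.44016970e-06]), 'eef_pos': array([ 0.21627346, -0.53215885,  0.23037276]), 'eef_rot': array([ 0.13492537,  0.69399295,  0.13619997, -0.69398739]), 'wrist_force': array([ 0.00601455, -0.28225466, -0.11275244]), 'torque': array([ 0.04537092, -0.01775107,  0.01269485]), 'opening': 0.9996534373084927} 0.0187
scene [[-0.339, 0.806, -0.485, 0.901], [0.941, 0.282, -0.189, 0.196], [-0.015, -0.521, -0.854, 0.869], [0.0, 0.0, 0.0, 1.0]] [[421.63151899839306, 0.0, 246.95322738536962], [0.0, 421.63151899839306, 186.7666185112609], [0.0, 0.0, 1.0]] -0.038169671405982
blue_cup [([0.603, 0.013, -0.002], [221, 260], 0.57), ([0.6, 0.353, 0.001], [375, 310], 0.41)]
clay_cup [([0.455, 0.179, -0.002], [312, 226], 0.86), ([0
[... 731 characters left out ...]
667420619303, 190.40610855221357], [0.0, 0.0, 1.0]] -0.026361632091059798
blue_cup [([0.603, 0.008, -0.0], [249, 135], 0.64), ([0.443, -0.182, -0.003], [325, 200], 0.55)]
clay_cup []
gaiwan_lid [([0.596, 0.352, -0.001], [112, 137], 0.84)]
boat [([0.282, -0.217, -0.001], [340, 267], 0.96), ([0.441, -0.183, 0.001], [326, 201], 0.63)]
blue_coaster [([0.589, 0.191, 0.002], [175, 140], 0.91)]
clay_coaster [([0.442, -0.354, 0.0], [396, 202], 0.98)]
boat_rest [([0.586, -0.173, -0.003], [321, 143], 0.86)]
gaiwan [([0.446, 0.012, -0.002], [246, 198], 0.91)]
pitcher [([0.457, 0.352, 0.001], [109, 192], 0.93), ([0.442, -0.185, -0.001], [326, 201], 0.32)]
tin [([0.596, -0.361, -0.002], [396, 140], 0.7)]
```

View pics/scene0.png

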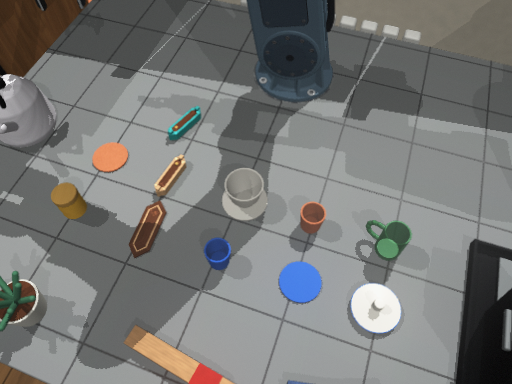

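View pics/top0.png

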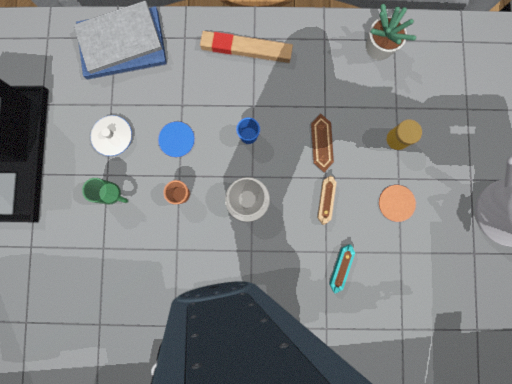

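The scene picture shows these boat-shaped candidates: teal-hulled look-alike at (185,123), pale wooden boat at (170,176), and dark rest at (148,230). In the top view they are at (343,268), (327,200) and (322,142). The pale wooden one at top (327,200) is the one I want. The blue and clay cups each appear once, at scene (218,253) and (312,217). Next I'll refine the poses with silhouettes.

```bash
cat > fit.py <<'E'
from h import *
from scipy.optimize import least_squares
def rev(prof): 
    a=np.linspace(0,2*np.pi,48,endpoint=False)
    return np.concatenate([np.c_[r*np.cos(a),r*np.sin(a),0*a+z] for r,z in prof])
def boatpts(L,W,par,zs): 
    b=np.array([[L/2,0],[par/2,W/2],[-par/2,W/2],[-L/2,0],[-par/2,-W/2],[par/2,-W/2]])
    return np.concatenate([np.c_[b,np.full(6,z)] for z in zs])
S={"blue_cup":rev([(.028,.06),(.020,0)]),"clay_cup":rev([(.028,.06),(.020,0)]),
"gaiwan_lid":rev([(.027,0),(.051,.012),(.051,.015),(.011,.046)]),
"blue_coaster":rev([(.045,.005),(.045,0)]),"clay_coaster":rev([(.045,.005),(.045,0)]),
"gaiwan":rev([(.054,.006),(.044,.075)]),
"boat":boatpts(.12,.03,.09,(0,.022)),"boat_rest":boatpts(.15,.05,.09,(0,.005))}
def cen(pts):
    h=cv2.convexHull(pts.astype(np.float32)); m=cv2.moments(h)
    return np.array([m["m10"]/m["m00"],m["m01"]/m["m00"]])
def fit(cam,t,x0,z0=0,pick=None):
    ds=ctrl.trace(cam,t); best=None
    for d in ds:
        m=np.array(d["pixels"]).astype(np.uint8); n,l,s,c=cv2.connectedComponentsWithStats(m)
        if n<2: continue
        i=1+s[1:,4].argmax(); ys,xs=np.nonzero(l==i); uv=np.c_[xs,ys]
        e=np.linalg.norm(uv.mean(0)-proj(cam,[*x0,z0+.03])[0])
        if best is None or e<best[0]: best=(e,uv,d["conf"])
    if best is None: return None
    uv=best[1]; yaw=0.
    if "boat" in t:
        p=px(cam,uv,z0+S[t][:,2].max())[:,:2]; v=np.linalg.eigh(np.cov(p.T))[1][:,1]; yaw=np.arctan(v[1]/v[0])
    c,s=np.cos(yaw),np.sin(yaw); M=np.array([[c,-s,0],[s,c,0],[0,0,1]])
    P=S[t]@M.T
    tgt=cen(uv)
    r=least_squares(lambda x:cen(proj(cam,P+[x[0],x[1],z0]))-tgt,x0).x
    H=cv2.contourArea(cv2.convexHull(proj(cam,P+[r[0],r[1],z0]).astype(np.float32)))
    return r.round(4).tolist(),round(float(np.degrees(yaw)),1),"conf",round(best[2],2),"area ratio",round(cv2.contourArea(cv2.convexHull(uv.astype(np.float32)))/H,2)
E
python3 - <<'E'
from fit import *
G={"blue_cup":(.603,.01),"clay_cup":(.455,.179),"gaiwan_lid":(.599,.352),"boat":(.443,-.181),"blue_coaster":(.59,.189),"clay_coaster":(.441,-.353),"boat_rest":(.584,-.174),"gaiwan":(.444,.012)}
ims={c:ctrl.camera(c) for c in("scene","top")}
for t,g in G.items():
    for c in ims: print(t,c,fit(c,t,g))
a=cv2.resize(ims["top"][160:240,290:370],(400,400),interpolation=3);b=cv2.resize(ims["scene"][140:220,130:210],(400,400),interpolation=3)
cv2.imwrite("pics/c1.png",np.hstack([a,b]))
E
```

```text
blue_cup scene ([0.6045, 0.0108], 0.0, 'conf', 0.75, 'area ratio', 0.9)
blue_cup top ([0.6016, 0.0096], 0.0, 'conf', 0.88, 'area ratio', 0.97)
clay_cup scene ([0.4575, 0.1732], 0.0, 'conf', 0.97, 'area ratio', 1.05)
clay_cup top ([0.4533, 0.1723], 0.0, 'conf', 0.86, 'area ratio', 0.97)
gaiwan_lid scene ([0.5984, 0.3504], 0.0, 'conf', 0.74, 'area ratio', 0.95)
gaiwan_lid top ([0.5963, 0.3485], 0.0, 'conf', 0.57, 'area ratio', 1.0)
boat scene ([0.4432, -0.1797], -4.3, 'conf', 0.88, 'area ratio', 1.03)
boat top ([0.4437, -0.1813], -9.1, 'conf', 0.84, 'area ratio', 0.92)
blue_coaster scene ([0.5927, 0.1898], 0.0, 'conf', 0.68, 'area ratio', 0.96)
blue_coaster top ([0.5918, 0.1893], 0.0, 'conf', 0.64, 'area ratio', 0.96)
clay_coaster scene ([0.4399, -0.3539], 0.0, 'conf', 0.98, 'area ratio', 0.95)
clay_coaster top ([0.4388, -0.3553], 0.0, 'conf', 0.65, 'area ratio', 0.92)
boat_rest scene ([0.584, -0.1736], 3.5, 'conf', 0.88, 'area ratio', 1.09)
boat_rest top ([0.5853, -0.1732], 3.1, 'conf', 0.58, 'area ratio', 1.02)
gaiwan scene ([0.4466, 0.0115], 0.0, 'conf', 0.81, 'area ratio', 0.97)
gaiwan top ([0.443, 0.0099], 0.0, 'conf', 0.89, 'area ratio', 0.96)
```

View pics/c1.png

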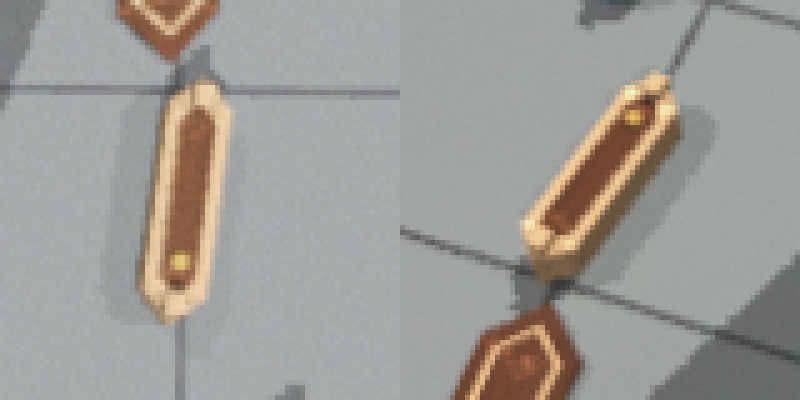

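The crops confirm the choice: pale wooden hull, brass dot in view, about -8.5° yaw from the tips at top (330.6,176) and (323.4,224). I'll turn and head for it.

Emit:
carry_out:
  motion: [7.65,0,0,0,0,0,-1,7.65,0,0,0,0,0,-1,7.65,0,0,0,0,0,-1,7.65,0,0,0,0,0,-1,0,0,0,0,-0.038,-0.017,-1,0,0,0,0,-0.038,-0.017,-1,0,0,0,0,-0.038,-0.017,-1,0,0,0,0,-0.038,-0.017,-1,0,0,0,0,-0.038,-0.017,-1,0,0,0,0,-0.038,-0.017,-1]

```text
time_s: 3.0
eef_pos: [0.3571, -0.3236, 0.231]
eef_rot: [-0.063, 0.704, -0.065, -0.704]
wrist_force: [0.1, -0.2, 0.3]
opening: 1.0
```

```bash
cat > go.py <<'E'
# usage: go.py x y z heading(deg of tool y): turn about tool x, then shift in tool axes after that turn
import sys; from h import *
x,y,z,h=map(float,sys.argv[1:5]); p,r=tcp(); Y=r.as_matrix()[:,1]; X=r.as_matrix()[:,0]
hd=np.degrees(np.arctan2(Y[1],Y[0])); turn=-(h-hd+180)%360-180 if 0 else -((h-hd+180)%360-180)
a=np.radians(h); yt=np.array([np.cos(a),np.sin(a),0]); zt=np.cross([0,0,-1],yt); d=np.array([x,y,z])-p
o=ctrl.get_obs(); print("t",round(o["time_s"],2),"p",p.round(4),"hd",hd.round(2),"Xaxis",X.round(3),"F",np.round(o["wrist_force"],1),"open",round(o["opening"],3),"q6",o["q"][5].round(2))
tv=r.inv().apply([0,0,0]); down=r.inv().apply([0,0,-1]); rv=np.degrees(np.cross([1,0,0],down))
print("turn x",turn.round(2),"tilt fix yz",rv[1:].round(2),"shift",[round(float(v),4) for v in(-d[2],d@yt,d@zt)],"dist",np.linalg.norm(d).round(3))
E
python3 go.py .4435 -.1805 .10 -98.5
```

```text
t 3.0 p [ 0.3571 -0.3236  0.231 ] hd -100.37 Xaxis [ 0.    -0.003 -1.   ] F [ 0.1 -0.2  0.3] open 1.0 q6 0.77
turn x -1.87 tilt fix yz [-0.06 -0.16] shift [0.131, -0.1543, -0.0643] dist 0.212
```

Emit:
carry_out:
  motion: [-1.9,0,0,0,0,0,-1,0,0,0,0,-0.04,-0.016,-1,0,0,0,0.01,-0.04,-0.016,-1,0,0,0,0.03,-0.04,-0.016,-1,0,0,0,0.04,-0.034,-0.016,-1,0,0,0,0.04,0,0,-1,0,0,0,0.011,0,0,-1,0,0,0,0,0,0,-1]

```text
time_s: 3.8
eef_pos: [0.4475, -0.1802, 0.1037]
eef_rot: [-0.045, 0.709, -0.052, -0.702]
wrist_force: [0.3, -0.1, 0.1]
opening: 0.998
```

```bash
python3 go.py .4435 -.1805 .004 -98.5
```

```text
t 3.8 p [ 0.4475 -0.1802  0.1037] hd -97.92 Xaxis [ 0.009 -0.011 -1.   ] F [ 0.3 -0.1  0.1] open 0.998 q6 1.08
turn x 0.58 tilt fix yz [-0.57 -0.55] shift [0.0997, 0.0009, 0.0039] dist 0.1
```

Emit:
carry_out:
  motion: [0.5,-0.6,-0.5,0,0.001,0.004,-1,0,0,0,0.03,0,0,-1,0,0,0,0.03,0,0,-1,0,0,0,0.02,0,0,-1,0,0,0,0.01,0,0,-1,0,0,0,0,0,0,-1]

```text
time_s: 4.4
eef_pos: [0.4494, -0.1928, 0.0227]
eef_rot: [-0.052, 0.71, -0.059, -0.7]
wrist_force: [-0.2, 0.8, 0.8]
opening: 1.004
```

```bash
python3 go.py .4435 -.1805 .005 -98.5
```

```text
t 4.4 p [ 0.4494 -0.1928  0.0227] hd -98.97 Xaxis [ 0.013 -0.011 -1.   ] F [-0.2  0.8  0.8] open 1.004 q6 1.08
turn x -0.47 tilt fix yz [-0.84 -0.52] shift [0.0177, -0.0113, 0.0076] dist 0.022
```

Emit:
carry_out:
  motion: [0,0,0,0,0,0,-1,0,0,0,0,0,0,-1]

```text
time_s: 4.6
eef_pos: [0.4509, -0.1949, 0.0255]
eef_rot: [-0.051, 0.711, -0.06, -0.699]
wrist_force: [0.3, 0.9, 0.2]
opening: 0.998
```

```bash
python3 go.py .4435 -.1805 .005 -98.5; python3 - <<'E'
from h import *
a=ctrl.camera("scene");b=ctrl.camera("top")
cv2.imwrite("pics/m1.png",np.hstack([cv2.resize(a[100:260,80:240],(400,400)),cv2.resize(b[120:280,260:420],(400,400))]))
print(ctrl.get_obs()["eef_pos"])
E
```

```text
t 4.6 p [ 0.4509 -0.1949  0.0255] hd -99.05 Xaxis [ 0.016 -0.014 -1.   ] F [0.3 0.9 0.2] open 0.998 q6 1.08
turn x -0.55 tilt fix yz [-1.04 -0.63] shift [0.0205, -0.0132, 0.0094] dist 0.026
[ 0.45106788 -0.19481142  0.02544773]
```

View pics/m1.png

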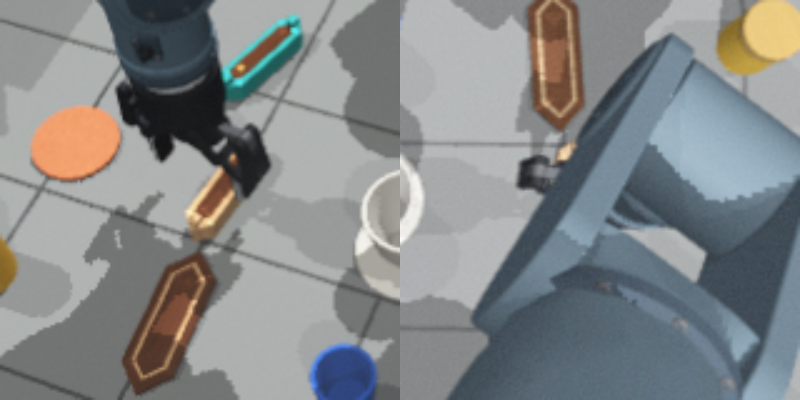

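The open fingers straddle the boat at crop (215,200), and the tool sits about 13 mm off towards -y. I'll correct that before going lower.

Emit:
carry_out:
  motion: [-0.5,-1,-0.6,0,-0.013,0.009,-1,0,0,0,0,0,0,-1,0,0,0,0,0,0,-1]

```text
time_s: 5.0
eef_pos: [0.4441, -0.1793, 0.0264]
eef_rot: [-0.052, 0.706, -0.052, -0.705]
wrist_force: [0.9, 0.2, -0.3]
opening: 0.999
```

```bash
python3 go.py .4435 -.1805 .005 -98.5
```

```text
t 5.0 p [ 0.4441 -0.1793  0.0264] hd -98.45 Xaxis [ 0.001 -0.001 -1.   ] F [ 0.9  0.2 -0.3] open 0.999 q6 1.09
turn x 0.05 tilt fix yz [-0.06 -0.03] shift [0.0214, 0.0013, 0.0005] dist 0.021
```

Emit:
carry_out:
  motion: [0,0,0,0.008,0.001,0,-1,0,0,0,0.007,0,0,-1,0,0,0,0.003,0,0,-1,0,0,0,0,0,0,-1]

```text
time_s: 5.4
eef_pos: [0.4439, -0.18, 0.0065]
eef_rot: [-0.052, 0.705, -0.052, -0.705]
wrist_force: [-0.3, -0.2, 0.1]
opening: 1.003
```

```bash
python3 go.py .4435 -.1805 .005 -98.5
```

```text
t 5.4 p [ 0.4439 -0.18    0.0065] hd -98.41 Xaxis [ 0.001 -0.001 -1.   ] F [-0.3 -0.2  0.1] open 1.003 q6 1.08
turn x 0.09 tilt fix yz [-0.04 -0.02] shift [0.0015, 0.0006, 0.0003] dist 0.002
```

Emit:
carry_out:
  motion: [0,0,0,0.001,0,0,1,0,0,0,0,0,0,1,0,0,0,0,0,0,1,0,0,0,0,0,0,1,0,0,0,0,0,0,1,0,0,0,0,0,0,1,0,0,0,0,0,0,1]

```text
time_s: 6.1
eef_pos: [0.4441, -0.1804, 0.0057]
eef_rot: [-0.052, 0.705, -0.052, -0.705]
wrist_force: [-0.3, -0.4, -0.6]
opening: 0.334
```

Emit:
carry_out:
  motion: [0,0,0,-0.01,0,0,1,0,0,0,-0.02,0,0,1,0,0,0,-0.02,0,0,1,0,0,0,-0.02,0,0,1,0,0,0,-0.01,0,0,1,0,0,0,0,0,0,1]

```text
time_s: 6.7
eef_pos: [0.4433, -0.1798, 0.0903]
eef_rot: [0.052, -0.705, 0.052, 0.705]
wrist_force: [-0.4, -0.0, -0.2]
opening: 0.335
```

```bash
python3 go.py .5845 -.1735 .08 -86.7
```

```text
t 6.7 p [ 0.4433 -0.1798  0.0903] hd -98.43 Xaxis [-0.  0. -1.] F [-0.4 -0.  -0.2] open 0.335 q6 1.08
turn x -11.73 tilt fix yz [0.03 0.01] shift [0.0103, 0.0019, -0.1413] dist 0.142
```

Emit:
carry_out:
  motion: [-5.8,0,0,0,0,0,1,-5.8,0,0,0,0,0,1,0,0,0,0,0,-0.02,1,0,0,0,0,0,-0.035,1,0,0,0,0,0,-0.035,1,0,0,0,0,0,-0.03,1,0,0,0,0,0,-0.015,1,0,0,0,0,0,0,1,0,0,0,0,0,0,1]

```text
time_s: 7.6
eef_pos: [0.5779, -0.1684, 0.0818]
eef_rot: [-0.02, -0.703, -0.024, 0.71]
wrist_force: [-0.4, 0.1, -1.4]
opening: 0.337
```

```bash
python3 go.py .5845 -.1735 .04 -86.7
```

```text
t 7.6 p [ 0.5779 -0.1684  0.0818] hd -86.41 Xaxis [-0.01   0.005 -1.   ] F [-0.4  0.1 -1.4] open 0.337 q6 1.03
turn x 0.29 tilt fix yz [0.56 0.35] shift [0.0418, 0.0055, -0.0063] dist 0.043
```

Emit:
carry_out:
  motion: [0.3,0.6,0.4,0.01,0.0055,-0.0065,1,0,0,0,0.015,0,0,1,0,0,0,0.015,0,0,1,0,0,0,0,0,0,1,0,0,0,0,0,0,1]

```text
time_s: 8.1
eef_pos: [0.5806, -0.1736, 0.0356]
eef_rot: [-0.019, -0.706, -0.02, 0.708]
wrist_force: [-0.6, -0.4, -0.2]
opening: 0.332
```

```bash
python3 go.py .5845 -.1735 .011 -86.7
```

```text
t 8.1 p [ 0.5806 -0.1736  0.0356] hd -86.85 Xaxis [-0.004  0.001 -1.   ] F [-0.6 -0.4 -0.2] open 0.332 q6 1.03
turn x -0.15 tilt fix yz [0.2  0.06] shift [0.0246, 0.0001, -0.0039] dist 0.025
```

Emit:
carry_out:
  motion: [-0.1,0.2,0,0.008,0,-0.004,1,0,0,0,0.008,0,0,1,0,0,0,0.003,0,0,1,0,0,0,0,0,0,1,0,0,0,0,0,0,1]

```text
time_s: 8.6
eef_pos: [0.5852, -0.1736, 0.0155]
eef_rot: [0.02, 0.707, 0.02, -0.706]
wrist_force: [-0.5, -0.0, -0.0]
opening: 0.332
```

```bash
python3 go.py .5845 -.1735 .011 -86.7;  python3 - <<'E'
from fit import *
a=ctrl.camera("scene")
print(fit("scene","boat_rest",(.584,-.173)),fit("scene","boat",(.584,-.173),.009))
cv2.imwrite("pics/m2.png",cv2.resize(a[180:280,90:210],(720,600),interpolation=3))
E
```

```text
t 8.6 p [ 0.5852 -0.1736  0.0155] hd -86.74 Xaxis [ 0.001  0.001 -1.   ] F [-0.5 -0.  -0. ] open 0.332 q6 1.03
turn x -0.04 tilt fix yz [-0.06  0.03] shift [0.0045, -0.0001, 0.0007] dist 0.005
([0.6211, -0.1647], -22.0, 'conf', 0.64, 'area ratio', 0.39) ([0.6102, -0.1748], 18.9, 'conf', 0.96, 'area ratio', 0.47)
```

View pics/m2.png

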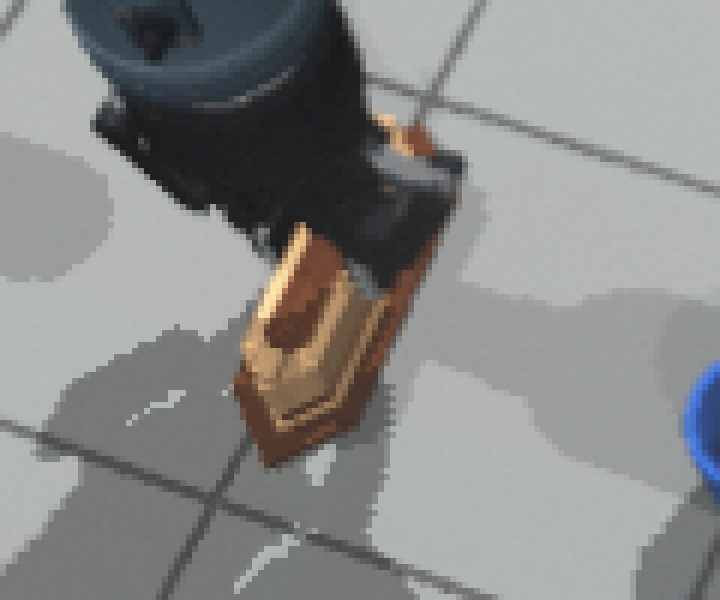

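The boat is over the rest and aligned with its outline (tips near crop (270,460)). I'll lower it, release, and retreat.

Emit:
carry_out:
  motion: [0,0,0,0.002,0,0,1,0,0,0,0.0015,0,0,1,0,0,0,0.001,0,0,1,0,0,0,0,0,0,1,0,0,0,0,0,0,-0.2,0,0,0,0,0,0,-0.2,0,0,0,0,0,0,-0.2,0,0,0,0,0,0,-0.2]

```text
time_s: 9.55
eef_pos: [0.5861, -0.174, 0.012]
eef_rot: [0.02, 0.708, 0.02, -0.706]
wrist_force: [0.1, 0.1, 0.6]
opening: 0.601
```

Emit:
carry_out:
  motion: [0,0,0,-0.01,0,0,-0.2,0,0,0,-0.02,0,0,-0.2,0,0,0,-0.04,0,0,-0.5,0,0,0,-0.05,0,0,-1,0,0,0,-0.05,0,0,-1,0,0,0,-0.04,0,0,-1]

```text
time_s: 10.15
eef_pos: [0.5812, -0.1718, 0.2245]
eef_rot: [-0.018, -0.703, -0.022, 0.71]
wrist_force: [0.6, -0.9, -0.4]
opening: 0.996
```

```bash
python3 go.py .603 .010 .2 -90
```

```text
t 10.15 p [ 0.5812 -0.1718  0.2245] hd -86.76 Xaxis [-0.01   0.006 -1.   ] F [ 0.6 -0.9 -0.4] open 0.996 q6 1.03
turn x 3.24 tilt fix yz [0.54 0.39] shift [0.0245, -0.1818, -0.0218] dist 0.185
```

Emit:
carry_out:
  motion: [3.2,0.5,0.4,0,0,0,-1,0,0,0,0.01,-0.04,-0.005,-1,0,0,0,0.02,-0.045,-0.005,-1,0,0,0,0.03,-0.045,-0.005,-1,0,0,0,0.03,-0.035,-0.005,-1,0,0,0,0.02,-0.015,0,-1,0,0,0,0.01,0,0,-1,0,0,0,0,0,0,-1,0,0,0,0,0,0,-1]

```text
time_s: 11.05
eef_pos: [0.6125, 0.0056, 0.1225]
eef_rot: [0.003, 0.718, -0.007, -0.696]
wrist_force: [0.8, 0.7, -0.4]
opening: 0.996
```

```bash
python3 - <<'E'
from fit import *
for c in("scene","top"):
    ctrl.camera(c)
    print(c,fit(c,"boat",(.585,-.1735),.005),fit(c,"boat_rest",(.585,-.1735)),fit(c,"blue_cup",(.603,.01)))
E
python3 go.py .603 .010 .08 -90
```

```text
scene ([0.5859, -0.1744], 5.4, 'conf', 0.61, 'area ratio', 1.08) ([0.5911, -0.1685], -2.3, 'conf', 0.7, 'area ratio', 0.88) ([0.6063, 0.0105], 0.0, 'conf', 0.61, 'area ratio', 0.87)
top ([0.5854, -0.1759], 2.2, 'conf', 0.98, 'area ratio', 0.99) ([0.5829, -0.1686], 6.4, 'conf', 0.92, 'area ratio', 0.78) None
t 11.45 p [0.6124 0.006  0.1221] hd -90.3 Xaxis [ 0.03  -0.014 -0.999] F [-0.3  0.1 -0.3] open 0.999 q6 1.4
turn x -0.3 tilt fix yz [-1.72 -0.82] shift [0.0421, -0.004, 0.0094] dist 0.043
```

Emit:
carry_out:
  motion: [-0.3,-1.7,-0.8,0,-0.004,0.0095,-1,0,0,0,0.01,0,0,-1,0,0,0,0.015,0,0,-1,0,0,0,0.015,0,0,-1,0,0,0,0,0,0,-1,0,0,0,0,0,0,-1]

```text
time_s: 12.05
eef_pos: [0.6027, 0.0094, 0.0773]
eef_rot: [0.0, 0.707, -0.001, -0.707]
wrist_force: [0.1, -0.1, 0.9]
opening: 0.997
```

```bash
python3 go.py .603 .010 .012 -90
```

```text
t 12.05 p [0.6027 0.0094 0.0773] hd -90.04 Xaxis [ 0.    -0.001 -1.   ] F [ 0.1 -0.1  0.9] open 0.997 q6 1.39
turn x -0.04 tilt fix yz [-0.01 -0.04] shift [0.0653, -0.0006, -0.0003] dist 0.065
```

Emit:
carry_out:
  motion: [0,0,0,0.015,0,0,-1,0,0,0,0.02,0,0,-1,0,0,0,0.015,0,0,-1,0,0,0,0.01,0,0,-1,0,0,0,0,0,0,-1,0,0,0,0,0,0,-1]

```text
time_s: 12.65
eef_pos: [0.6032, 0.0093, 0.0129]
eef_rot: [0.0, 0.707, -0.001, -0.707]
wrist_force: [0.3, -0.8, 1.2]
opening: 1.001
```

```bash
python3 go.py .603 .010 .012 -90
```

```text
t 12.65 p [0.6032 0.0093 0.0129] hd -90.03 Xaxis [ 0.001 -0.001 -1.   ] F [ 0.3 -0.8  1.2] open 1.001 q6 1.39
turn x -0.03 tilt fix yz [-0.06 -0.06] shift [0.0009, -0.0007, 0.0002] dist 0.001
```

Perfect. I'll close on the cup and lift.

Emit:
carry_out:
  motion: [0,0,0,0,0,0,0,0,0,0,0,0,0,0.2,0,0,0,0,0,0,1,0,0,0,0,0,0,1,0,0,0,0,0,0,1,0,0,0,0,0,0,1,0,0,0,0,0,0,1]

```text
time_s: 13.35
eef_pos: [0.6053, 0.0091, 0.0158]
eef_rot: [0.001, 0.709, -0.001, -0.705]
wrist_force: [-0.1, -0.6, -1.1]
opening: 0.623
```

Emit:
carry_out:
  motion: [0,0,0,-0.01,0,0,1,0,0,0,-0.02,0,0,1,0,0,0,-0.02,0,0,1,0,0,0,-0.02,0,0,1,0,0,0,-0.01,0,0,1,0,0,0,0,0,0,1,0,0,0,0,0,0,1]

```text
time_s: 14.05
eef_pos: [0.6041, 0.0092, 0.1003]
eef_rot: [0.0, 0.709, -0.001, -0.705]
wrist_force: [-0.3, -0.2, -0.7]
opening: 0.626
```

```bash
python3 go.py .592 .1895 .09 -90;python3 - <<'E'
from fit import *
for c in("scene","top"):
    a=ctrl.camera(c); print(c,fit(c,"blue_cup",(.603,.01),.08))
    if c=="scene": cv2.imwrite("pics/m3.png",cv2.resize(a[140:300,160:360],(600,480),interpolation=3))
E
```

```text
t 14.05 p [0.6041 0.0092 0.1003] hd -90.03 Xaxis [ 0.005 -0.002 -1.   ] F [-0.3 -0.2 -0.7] open 0.626 q6 1.39
turn x -0.03 tilt fix yz [-0.27 -0.1 ] shift [0.0103, -0.1803, 0.0121] dist 0.181
scene ([0.6159, 0.0096], 0.0, 'conf', 0.93, 'area ratio', 0.55)
top None
```

View pics/m3.png

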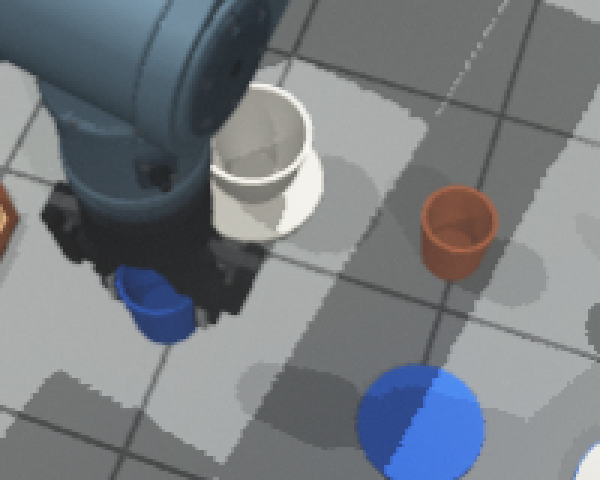

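The blue cup is held upright at crop (160,305). The gaiwan and clay cup are untouched.

Emit:
carry_out:
  motion: [0,-0.3,-0.1,0,-0.01,0.002,1,0,0,0,0,-0.025,0.002,1,0,0,0,0,-0.035,0.002,1,0,0,0,0,-0.035,0.002,1,0,0,0,0,-0.035,0.002,1,0,0,0,0,-0.025,0.001,1,0,0,0,0,-0.012,0,1,0,0,0,0,0,0,1,0,0,0,0,0,0,1]

```text
time_s: 15.15
eef_pos: [0.5876, 0.1953, 0.0933]
eef_rot: [0.001, -0.702, 0.0, 0.712]
wrist_force: [0.7, -0.3, -1.3]
opening: 0.625
```

```bash
python3 go.py .593 .1895 .06 -90
```

```text
t 15.15 p [0.5876 0.1953 0.0933] hd -90.13 Xaxis [-0.014  0.001 -1.   ] F [ 0.7 -0.3 -1.3] open 0.625 q6 1.7
turn x -0.13 tilt fix yz [0.83 0.05] shift [0.0333, 0.0058, -0.0054] dist 0.034
```

Emit:
carry_out:
  motion: [0,0.8,0,0,0.006,-0.0055,1,0,0,0,0.015,0,0,1,0,0,0,0.02,0,0,1,0,0,0,0.015,0,0,1,0,0,0,0.007,0,0,1,0,0,0,0,0,0,1,0,0,0,0,0,0,1]

```text
time_s: 15.85
eef_pos: [0.5943, 0.1819, 0.0309]
eef_rot: [0.003, -0.707, 0.004, 0.707]
wrist_force: [-0.4, 0.7, -0.7]
opening: 0.625
```

```bash
python3 go.py .593 .1895 .021 -90;python3 - <<'E'
from h import *
a=ctrl.camera("scene"); cv2.imwrite("pics/m4.png",cv2.resize(a[220:330,240:360],(600,550),interpolation=3))
E
```

```text
t 15.85 p [0.5943 0.1819 0.0309] hd -90.6 Xaxis [-0.001 -0.001 -1.   ] F [-0.4  0.7 -0.7] open 0.625 q6 1.69
turn x -0.6 tilt fix yz [ 0.04 -0.03] shift [0.0099, -0.0076, 0.0013] dist 0.013
```

View pics/m4.png

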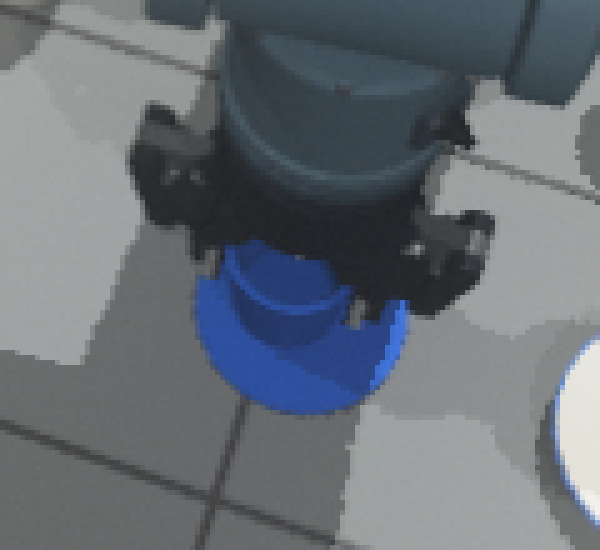

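The cup hangs upright over the blue coaster, offset to -y as the numbers say. I'll correct that.

Emit:
carry_out:
  motion: [-0.5,0,0,0,-0.0075,0.001,1,0,0,0,0,0,0,1,0,0,0,0.002,0,0,1,0,0,0,0,0,0,1,0,0,0,0,0,0,1]

```text
time_s: 16.4
eef_pos: [0.5951, 0.1911, 0.0317]
eef_rot: [0.0, 0.709, 0.0, -0.706]
wrist_force: [0.6, 0.9, -1.1]
opening: 0.624
```

```bash
python3 go.py .593 .1895 .021 -90
```

```text
t 16.4 p [0.5951 0.1911 0.0317] hd -89.98 Xaxis [ 0.004  0.    -1.   ] F [ 0.6  0.9 -1.1] open 0.624 q6 1.69
turn x 0.02 tilt fix yz [-0.24  0.01] shift [0.0107, 0.0016, 0.0021] dist 0.011
```

Emit:
carry_out:
  motion: [0,-0.2,0,0.003,0.0015,0.002,1,0,0,0,0.003,0,0,1,0,0,0,0.002,0,0,1,0,0,0,0,0,0,1,0,0,0,0,0,0,1]

```text
time_s: 16.9
eef_pos: [0.5928, 0.1892, 0.0227]
eef_rot: [-0.0, -0.707, -0.0, 0.707]
wrist_force: [0.0, 0.5, -0.2]
opening: 0.622
```

```bash
python3 go.py .593 .1895 .021 -90
```

```text
t 16.9 p [0.5928 0.1892 0.0227] hd -90.0 Xaxis [-0. -0. -1.] F [ 0.   0.5 -0.2] open 0.622 q6 1.69
turn x 0.0 tilt fix yz [ 0. -0.] shift [0.0017, -0.0003, -0.0002] dist 0.002
```

Emit:
carry_out:
  motion: [0,0,0,0.001,0,0,1,0,0,0,0.001,0,0,1,0,0,0,0.0005,0,0,1,0,0,0,0,0,0,1]

```text
time_s: 17.3
eef_pos: [0.5929, 0.1892, 0.0201]
eef_rot: [-0.0, 0.707, 0.0, -0.707]
wrist_force: [0.3, -0.3, -0.5]
opening: 0.621
```

```bash
python3 go.py .593 .1895 .021 -90
```

```text
t 17.3 p [0.5929 0.1892 0.0201] hd -90.0 Xaxis [ 0.  0. -1.] F [ 0.3 -0.3 -0.5] open 0.621 q6 1.69
turn x 0.0 tilt fix yz [-0.  0.] shift [-0.0009, -0.0003, -0.0001] dist 0.001
```

Emit:
carry_out:
  motion: [0,0,0,0.0007,0,0,1,0,0,0,0.0007,0,0,1,0,0,0,0,0,0,1]

```text
time_s: 17.6
eef_pos: [0.5937, 0.1893, 0.0199]
eef_rot: [0.0, 0.708, 0.0, -0.706]
wrist_force: [-0.3, 0.4, -0.8]
opening: 0.629
```

Emit:
carry_out:
  motion: [0,0,0,0.0007,0,0,1,0,0,0,0,0,0,1]

```text
time_s: 17.8
eef_pos: [0.5942, 0.1894, 0.0197]
eef_rot: [0.0, 0.708, 0.0, -0.706]
wrist_force: [0.1, 0.6, 0.7]
opening: 0.624
```

Emit:
carry_out:
  motion: [0,-0.1,0,0.0005,0,0.0005,1,0,0,0,0,0,0,-0.3,0,0,0,0,0,0,-0.4,0,0,0,0,0,0,-0.6,0,0,0,0,0,0,-0.8,0,0,0,0,0,0,-1,0,0,0,0,0,0,-1]

```text
time_s: 18.5
eef_pos: [0.5931, 0.1893, 0.0182]
eef_rot: [0.0, -0.707, -0.0, 0.707]
wrist_force: [-0.4, 0.5, 1.3]
opening: 1.001
```

```bash
python3 go.py .593 .1895 .021 -90
```

```text
t 18.5 p [0.5931 0.1893 0.0182] hd -89.99 Xaxis [-0.  0. -1.] F [-0.4  0.5  1.3] open 1.001 q6 1.69
turn x 0.01 tilt fix yz [0.01 0.01] shift [-0.0028, -0.0002, 0.0001] dist 0.003
```

Released. I'll lift, then move to the lid.

Emit:
carry_out:
  motion: [0,0,0,-0.015,0,0,-1,0,0,0,-0.03,0,0,-1,0,0,0,-0.04,0,0,-1,0,0,0,-0.025,0,0,-1,0,0,0,0,-0.02,0,-1,0,0,0,0,-0.035,0,-1,0,0,0,0,-0.035,0,-1,0,0,0,0,-0.035,0,-1,0,0,0,0,-0.02,0,-1,0,0,0,0,-0.01,0,-1]

```text
time_s: 19.5
eef_pos: [0.5963, 0.3483, 0.146]
eef_rot: [-0.003, 0.711, -0.001, -0.704]
wrist_force: [-0.7, -0.5, -0.2]
opening: 1.0
```

Emit:
carry_out:
  motion: [0,0,0,0,0,0,-1,0,0,0,0,0,0,-1]

```text
time_s: 19.7
eef_pos: [0.5963, 0.3491, 0.1474]
eef_rot: [-0.002, 0.711, 0.0, -0.703]
wrist_force: [0.0, 0.1, -1.3]
opening: 1.002
```

```bash
python3 - <<'E'
from fit import *
for c in("scene","top"):
    ctrl.camera(c)
    print(c,fit(c,"blue_cup",(.592,.1895),.005),fit(c,"gaiwan_lid",(.5975,.3495)),fit(c,"gaiwan",(.445,.011)))
E
python3 go.py .5975 .3495 .08 -90
```

```text
scene ([0.5962, 0.19], 0.0, 'conf', 0.67, 'area ratio', 0.98) ([0.5972, 0.3496], 0.0, 'conf', 0.6, 'area ratio', 0.93) ([0.4456, 0.0111], 0.0, 'conf', 0.95, 'area ratio', 0.98)
top ([0.5933, 0.1897], 0.0, 'conf', 0.61, 'area ratio', 0.96) ([0.5961, 0.3483], 0.0, 'conf', 0.6, 'area ratio', 0.98) ([0.5909, 0.34], 0.0, 'conf', 0.34, 'area ratio', 0.66)
t 20.1 p [0.5964 0.349  0.1469] hd -90.19 Xaxis [ 0.011  0.003 -1.   ] F [ 0.6 -0.7 -0.2] open 0.999 q6 1.93
turn x -0.19 tilt fix yz [-0.6   0.19] shift [0.0669, -0.0005, -0.0011] dist 0.067
```

Emit:
carry_out:
  motion: [-0.2,-0.6,0.2,0.01,0,0,-1,0,0,0,0.02,0,0,-1,0,0,0,0.025,0,0,-1,0,0,0,0.015,0,0,-1,0,0,0,0.007,0,0,-1,0,0,0,0,0,0,-1,0,0,0,0,0,0,-1]

```text
time_s: 20.8
eef_pos: [0.597, 0.3482, 0.0654]
eef_rot: [-0.0, -0.706, 0.0, 0.708]
wrist_force: [-0.4, 0.5, 1.0]
opening: 1.0
```

```bash
python3 go.py .597 .349 .028 -90
```

```text
t 20.8 p [0.597  0.3482 0.0654] hd -90.01 Xaxis [-0.002 -0.001 -1.   ] F [-0.4  0.5  1. ] open 1.0 q6 1.93
turn x -0.01 tilt fix yz [ 0.12 -0.06] shift [0.0374, -0.0008, 0.0] dist 0.037
```

Emit:
carry_out:
  motion: [0,0.1,0,0.012,-0.001,0,-0.5,0,0,0,0.014,0,0,-0.2,0,0,0,0.008,0,0,0,0,0,0,0.003,0,0,0,0,0,0,0,0,0,0,0,0,0,0,0,0,0]

```text
time_s: 21.4
eef_pos: [0.5983, 0.3499, 0.0273]
eef_rot: [-0.0, 0.708, 0.0, -0.706]
wrist_force: [-0.8, 0.1, 0.5]
opening: 0.497
```

```bash
python3 go.py .597 .349 .028 -90;python3 - <<'E'
from h import *
a=ctrl.camera("scene"); cv2.imwrite("pics/m5.png",cv2.resize(a[240:350,310:430],(600,550),interpolation=3))
E
```

```text
t 21.4 p [0.5983 0.3499 0.0273] hd -89.99 Xaxis [ 0.003  0.    -1.   ] F [-0.8  0.1  0.5] open 0.497 q6 1.93
turn x 0.01 tilt fix yz [-0.17  0.01] shift [-0.0007, 0.0009, 0.0013] dist 0.002
```

View pics/m5.png

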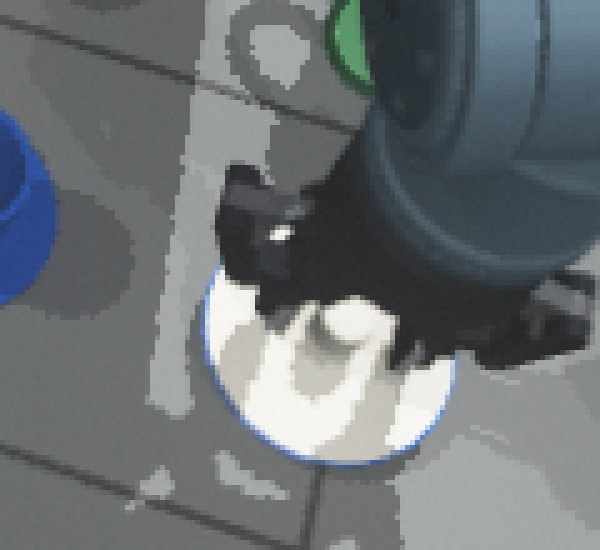

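The fingers straddle the knob at crop (350,320) and are clear of the cover. Closing.

Emit:
carry_out:
  motion: [0,-0.1,0,0,0,0.001,0.2,0,0,0,0,0,0,0.35,0,0,0,0,0,0,1,0,0,0,0,0,0,1,0,0,0,0,0,0,1,0,0,0,0,0,0,1]

```text
time_s: 22.05
eef_pos: [0.598, 0.3502, 0.0289]
eef_rot: [-0.0, 0.708, 0.0, -0.706]
wrist_force: [-0.0, 0.6, -1.6]
opening: 0.234
```

```bash
python3 go.py .597 .349 .15 -90
```

```text
t 22.05 p [0.598  0.3502 0.0289] hd -89.99 Xaxis [ 0.003  0.001 -1.   ] F [-0.   0.6 -1.6] open 0.234 q6 1.93
turn x 0.01 tilt fix yz [-0.18  0.05] shift [-0.1211, 0.0012, 0.001] dist 0.121
```

Emit:
carry_out:
  motion: [0,0,0,-0.005,0,0,1,0,0,0,-0.015,0,0,1,0,0,0,-0.03,0,0,1,0,0,0,-0.035,0,0,1,0,0,0,-0.03,0,0,1,0,0,0,-0.015,0,0,1,0,0,0,0,0,0,1,0,0,0,0,0,0,1]

```text
time_s: 22.85
eef_pos: [0.5972, 0.3499, 0.1676]
eef_rot: [-0.0, 0.708, 0.0, -0.706]
wrist_force: [-1.2, 0.2, -1.1]
opening: 0.227
```

```bash
python3 go.py .445 .011 .16 -90; python3 - <<'E'
from fit import *
for c in("scene","top"):
    a=ctrl.camera(c); print(c,fit(c,"gaiwan_lid",(.598,.35),.13))
    if c=="scene": cv2.imwrite("pics/m6.png",cv2.resize(a[230:380,310:490],(600,500),interpolation=3))
E
```

```text
t 22.85 p [0.5972 0.3499 0.1676] hd -89.99 Xaxis [ 0.003  0.001 -1.   ] F [-1.2  0.2 -1.1] open 0.227 q6 1.93
turn x 0.01 tilt fix yz [-0.18  0.06] shift [0.0076, 0.3389, 0.1522] dist 0.372
scene ([0.6009, 0.3511], 0.0, 'conf', 0.62, 'area ratio', 0.82)
top ([0.5924, 0.3476], 0.0, 'conf', 0.89, 'area ratio', 0.8)
```

View pics/m6.png

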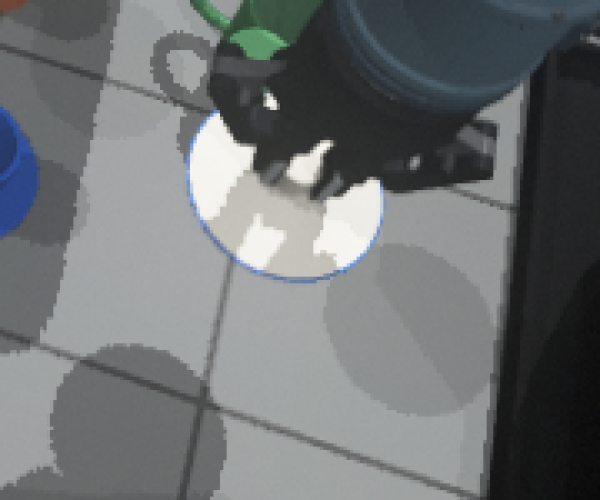

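The lid is held level by the knob at crop (310,165). I'll carry it to the gaiwan.

Emit:
carry_out:
  motion: [0,-0.2,0,0,0.015,0.007,1,0,0,0,0,0.03,0.0135,1,0,0,0,0,0.04,0.018,1,0,0,0,0,0.044,0.02,1,0,0,0,0,0.044,0.02,1,0,0,0,0,0.044,0.02,1,0,0,0,0,0.042,0.019,1,0,0,0,0,0.033,0.015,1,0,0,0,0,0.022,0.01,1,0,0,0,0,0.01,0.005,1]

```text
time_s: 24.05
eef_pos: [0.4362, 0.0162, 0.1533]
eef_rot: [-0.002, -0.699, -0.001, 0.716]
wrist_force: [0.2, 0.2, -2.1]
opening: 0.234
```

Emit:
carry_out:
  motion: [0,0,0,0,0,0,1,0,0,0,0,0,0,1]

```text
time_s: 24.25
eef_pos: [0.4355, 0.0159, 0.1524]
eef_rot: [-0.001, -0.698, -0.0, 0.716]
wrist_force: [0.6, -0.3, -0.6]
opening: 0.229
```

```bash
python3 go.py .445 .011 .13 -90
```

```text
t 24.25 p [0.4355 0.0159 0.1524] hd -89.92 Xaxis [-0.026 -0.001 -1.   ] F [ 0.6 -0.3 -0.6] open 0.229 q6 1.34
turn x 0.08 tilt fix yz [ 1.48 -0.03] shift [0.0224, 0.0049, -0.0095] dist 0.025
```

Emit:
carry_out:
  motion: [0,1.5,0,0,0.005,-0.0095,1,0,0,0,0,0,0,1,0,0,0,0,0,0,1]

```text
time_s: 24.55
eef_pos: [0.4469, 0.0128, 0.1517]
eef_rot: [0.002, 0.708, 0.002, -0.706]
wrist_force: [-0.7, -0.6, -1.4]
opening: 0.229
```

```bash
python3 go.py .445 .011 .11 -90
```

```text
t 24.55 p [0.4469 0.0128 0.1517] hd -89.73 Xaxis [ 0.002  0.    -1.   ] F [-0.7 -0.6 -1.4] open 0.229 q6 1.33
turn x 0.27 tilt fix yz [-0.14  0.02] shift [0.0417, 0.0018, 0.0019] dist 0.042
```

Emit:
carry_out:
  motion: [0.2,-0.1,0,0,0.002,0.002,1,0,0,0,0.01,0,0,1,0,0,0,0.013,0,0,1,0,0,0,0.01,0,0,1,0,0,0,0.004,0,0,1,0,0,0,0,0,0,1,0,0,0,0,0,0,1]

```text
time_s: 25.25
eef_pos: [0.4445, 0.012, 0.1114]
eef_rot: [-0.001, -0.707, -0.001, 0.707]
wrist_force: [-0.7, 0.3, -1.5]
opening: 0.228
```

```bash
python3 go.py .445 .011 .092 -90; python3 - <<'E'
from fit import *
for c in("scene","top"):
    a=ctrl.camera(c); print(c,fit(c,"gaiwan",(.445,.011)),fit(c,"gaiwan_lid",(.445,.011),.083))
    if c=="scene": cv2.imwrite("pics/m7.png",cv2.resize(a[140:240,185:305],(600,500),interpolation=3))
E
```

```text
t 25.25 p [0.4445 0.012  0.1114] hd -89.82 Xaxis [-0.001  0.001 -1.   ] F [-0.7  0.3 -1.5] open 0.228 q6 1.33
turn x 0.18 tilt fix yz [0.03 0.05] shift [0.0194, 0.001, -0.0005] dist 0.019
scene ([0.4707, 0.0209], 0.0, 'conf', 0.83, 'area ratio', 0.52) ([0.447, 0.0106], 0.0, 'conf', 0.85, 'area ratio', 0.9)
top ([0.5994, 0.1938], 0.0, 'conf', 0.44, 'area ratio', 0.28) ([0.4055, 0.0195], 0.0, 'conf', 0.49, 'area ratio', 0.14)
```

View pics/m7.png

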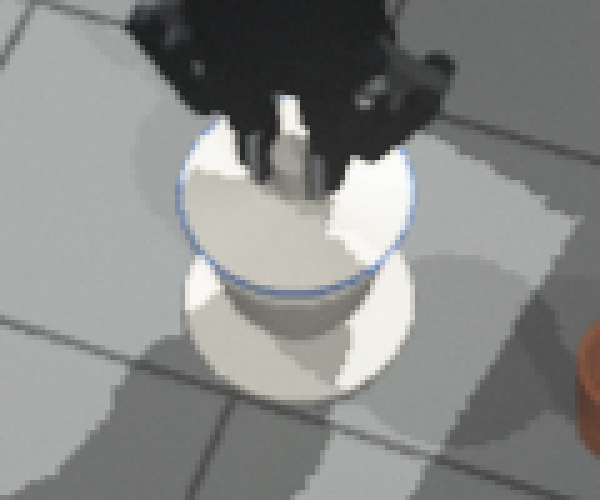

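The lid hangs level and centred over the bowl (lid edge 178–415 against saucer 185–413 in crop columns). I'll lower it slowly.

Emit:
carry_out:
  motion: [0.2,0,0,0.004,0.001,-0.0005,1,0,0,0,0.004,0,0,1,0,0,0,0.004,0,0,1,0,0,0,0.002,0,0,1,0,0,0,0,0,0,1,0,0,0,0,0,0,1]

```text
time_s: 26.15
eef_pos: [0.4456, 0.0107, 0.0968]
eef_rot: [-0.0, 0.707, -0.0, -0.707]
wrist_force: [0.6, -0.2, -0.7]
opening: 0.23
```

```bash
python3 go.py .445 .011 .092 -90
```

```text
t 26.15 p [0.4456 0.0107 0.0968] hd -90.05 Xaxis [ 0.001  0.    -1.   ] F [ 0.6 -0.2 -0.7] open 0.23 q6 1.33
turn x -0.05 tilt fix yz [-0.05  0.03] shift [0.0048, -0.0003, 0.0006] dist 0.005
```

Emit:
carry_out:
  motion: [0,0,0,0.001,0,0.0005,1,0,0,0,0.001,0,0,1,0,0,0,0.001,0,0,1,0,0,0,0,0,0,1]

```text
time_s: 26.55
eef_pos: [0.4452, 0.0107, 0.0938]
eef_rot: [-0.0, 0.708, -0.0, -0.707]
wrist_force: [0.3, 0.2, -1.2]
opening: 0.229
```

Emit:
carry_out:
  motion: [0,0,0,0.001,0,0,1,0,0,0,0,0,0,1]

```text
time_s: 26.75
eef_pos: [0.4453, 0.0107, 0.0928]
eef_rot: [-0.0, 0.708, -0.0, -0.707]
wrist_force: [-0.7, -0.3, -1.9]
opening: 0.227
```

Emit:
carry_out:
  motion: [0,0,0,0.001,0,0,1,0,0,0,0,0,0,1]

```text
time_s: 26.95
eef_pos: [0.4454, 0.0107, 0.0918]
eef_rot: [-0.0, 0.708, -0.0, -0.706]
wrist_force: [0.3, 0.4, -1.4]
opening: 0.229
```

Emit:
carry_out:
  motion: [0,0,0,0.0008,0,0,1,0,0,0,0,0,0,1]

```text
time_s: 27.15
eef_pos: [0.4457, 0.0106, 0.0919]
eef_rot: [-0.0, 0.708, -0.0, -0.706]
wrist_force: [-0.3, 0.7, -1.8]
opening: 0.23
```

Emit:
carry_out:
  motion: [0,0,0,0.0007,0,0,1,0,0,0,0,0,0,1]

```text
time_s: 27.35
eef_pos: [0.4459, 0.0106, 0.0917]
eef_rot: [-0.0, 0.708, -0.0, -0.706]
wrist_force: [0.5, 0.4, -1.0]
opening: 0.23
```

Emit:
carry_out:
  motion: [0,0,0,0.0005,0,0,1,0,0,0,0,0,0,1]

```text
time_s: 27.55
eef_pos: [0.446, 0.0106, 0.0917]
eef_rot: [-0.0, 0.708, -0.0, -0.706]
wrist_force: [-0.8, 0.9, -0.6]
opening: 0.231
```

Descent has stopped at 0.0917, right at the predicted seat height. Releasing slowly.

Emit:
carry_out:
  motion: [0,0,0,0,0,0,0.5,0,0,0,0,0,0,0.4,0,0,0,0,0,0,0.2,0,0,0,0,0,0,0,0,0,0,0,0,0,0,0,0,0,-0.006,0,0,0,0,0,0,-0.015,0,0,0,0,0,0,-0.03,0,0,-0.3,0,0,0,-0.03,0,0,-1,0,0,0,-0.01,0,0,-1]

```text
time_s: 28.55
eef_pos: [0.4441, 0.0108, 0.1845]
eef_rot: [0.001, -0.706, -0.0, 0.708]
wrist_force: [-0.1, 0.1, 0.6]
opening: 0.96
```

Emit:
carry_out:
  motion: [0,0,0,0,-0.015,0,-1,0,0,0,0,-0.03,-0.001,-1,0,0,0,0,-0.035,-0.002,-1,0,0,0,0,-0.035,-0.002,-1,0,0,0,0,-0.025,-0.002,-1,0,0,0,0,-0.012,0,-1,0,0,0,0,-0.004,0,-1,0,0,0,0,0,0,-1,0,0,0,0,0,0,-1]

```text
time_s: 29.45
eef_pos: [0.4525, 0.1698, 0.1851]
eef_rot: [-0.001, 0.708, -0.002, -0.706]
wrist_force: [0.6, -0.6, 0.6]
opening: 1.0
```

```bash
python3 go.py .4555 .173 .08 -90; python3 - <<'E'
from fit import *
ims=[]
for c in("scene","top"):
    a=ctrl.camera(c); print(c,fit(c,"clay_cup",(.455,.173)),fit(c,"gaiwan",(.445,.011)),fit(c,"gaiwan_lid",(.445,.011),.063))
    ims.append(a)
cv2.imwrite("pics/m8.png",cv2.resize(ims[0][140:240,185:305],(600,500),interpolation=3))
E
```

```text
t 29.45 p [0.4525 0.1698 0.1851] hd -90.22 Xaxis [ 0.002 -0.002 -1.   ] F [ 0.6 -0.6  0.6] open 1.0 q6 1.69
turn x -0.22 tilt fix yz [-0.1  -0.09] shift [0.1051, -0.0032, -0.003] dist 0.105
scene ([0.4567, 0.1731], 0.0, 'conf', 0.98, 'area ratio', 0.95) ([0.4718, 0.0215], 0.0, 'conf', 0.79, 'area ratio', 0.51) ([0.4449, 0.0099], 0.0, 'conf', 0.85, 'area ratio', 0.95)
top ([0.4428, 0.17], 0.0, 'conf', 0.77, 'area ratio', 0.54) ([0.3916, 0.0103], 0.0, 'conf', 0.44, 'area ratio', 0.0) None
```

View pics/m8.png

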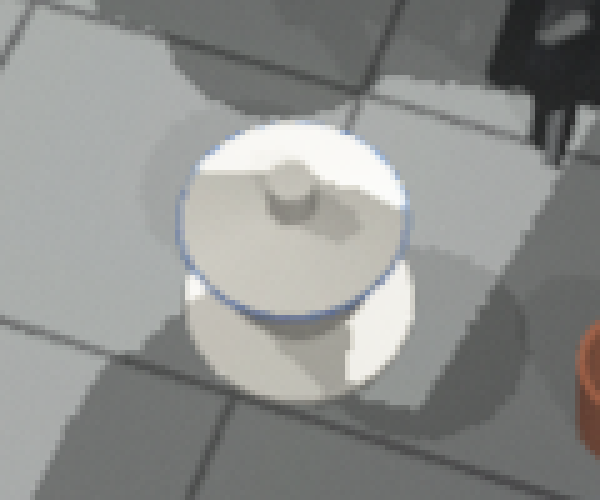

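The lid sits level and centred on the bowl (knob at crop (292,185)), and the saucer is unmoved. Now the clay cup.

Emit:
carry_out:
  motion: [-0.2,-0.1,-0.1,0,-0.003,-0.004,-1,0,0,0,0.015,0,0,-1,0,0,0,0.03,0,0,-1,0,0,0,0.03,0,0,-1,0,0,0,0.015,0,0,-1,0,0,0,0.006,0,0,-1,0,0,0,0,0,0,-1,0,0,0,0,0,0,-1]

```text
time_s: 30.65
eef_pos: [0.4614, 0.1744, 0.0888]
eef_rot: [-0.001, 0.709, 0.001, -0.705]
wrist_force: [-0.0, 0.7, 0.4]
opening: 0.996
```

```bash
python3 go.py .456 .173 .013 -90
```

```text
t 30.65 p [0.4614 0.1744 0.0888] hd -89.99 Xaxis [ 0.007  0.002 -1.   ] F [-0.   0.7  0.4] open 0.996 q6 1.69
turn x 0.01 tilt fix yz [-0.39  0.12] shift [0.0758, 0.0014, 0.0054] dist 0.076
```

Emit:
carry_out:
  motion: [0,-0.4,0.1,0,0.0015,0.0055,-1,0,0,0,0,0,0,-1,0,0,0,0.012,0,0,-1,0,0,0,0.02,0,0,-1,0,0,0,0.02,0,0,-1,0,0,0,0.015,0,0,-1,0,0,0,0.007,0,0,-1,0,0,0,0,0,0,-1,0,0,0,0,0,0,-1]

```text
time_s: 31.55
eef_pos: [0.4595, 0.1734, 0.0147]
eef_rot: [-0.0, 0.71, 0.001, -0.704]
wrist_force: [-0.2, 0.1, -0.1]
opening: 1.0
```

```bash
python3 go.py .456 .173 .013 -90
```

```text
t 31.55 p [0.4595 0.1734 0.0147] hd -89.99 Xaxis [ 0.009  0.001 -1.   ] F [-0.2  0.1 -0.1] open 1.0 q6 1.69
turn x 0.01 tilt fix yz [-0.52  0.08] shift [0.0017, 0.0004, 0.0035] dist 0.004
```

Emit:
carry_out:
  motion: [0,-0.5,0,0.001,0,0.0035,-1,0,0,0,0,0,0,-1,0,0,0,0,0,0,0,0,0,0,0,0,0,0.2,0,0,0,0,0,0,1,0,0,0,0,0,0,1,0,0,0,0,0,0,1,0,0,0,0,0,0,1,0,0,0,0,0,0,1]

```text
time_s: 32.45
eef_pos: [0.458, 0.1738, 0.0165]
eef_rot: [-0.001, 0.709, 0.001, -0.705]
wrist_force: [-0.7, -0.5, 0.5]
opening: 0.622
```

Emit:
carry_out:
  motion: [0,0,0,-0.01,0,0,1,0,0,0,-0.025,0,0,1,0,0,0,-0.035,0,0,1,0,0,0,-0.04,0,0,1,0,0,0,-0.04,0,0,1,0,0,0,-0.02,0,0,1,0,0,0,0,0,0,1]

```text
time_s: 33.15
eef_pos: [0.4553, 0.1732, 0.195]
eef_rot: [-0.0, 0.708, 0.001, -0.706]
wrist_force: [0.5, 0.4, -1.2]
opening: 0.622
```

```bash
python3 go.py .4395 -.3545 .18 -90; python3 - <<'E'
from fit import *
for c in("scene","top"):
    a=ctrl.camera(c); print(c,fit(c,"clay_cup",(.456,.173),.17),fit(c,"clay_coaster",(.4395,-.3545)))
E
```

```text
t 33.15 p [0.4553 0.1732 0.195 ] hd -89.98 Xaxis [ 0.002  0.002 -1.   ] F [ 0.5  0.4 -1.2] open 0.622 q6 1.69
turn x 0.02 tilt fix yz [-0.1  0.1] shift [0.015, 0.5277, 0.0158] dist 0.528
scene ([0.4574, 0.1719], 0.0, 'conf', 0.73, 'area ratio', 0.72) ([0.4385, -0.3554], 0.0, 'conf', 0.64, 'area ratio', 0.97)
top ([0.4311, 0.162], 0.0, 'conf', 0.62, 'area ratio', 0.18) ([0.4376, -0.3548], 0.0, 'conf', 0.96, 'area ratio', 0.91)
```

Emit:
carry_out:
  motion: [0,0,0,0,0.02,0.0005,1,0,0,0,0,0.033,0.001,1,0,0,0,0,0.042,0.0015,1,0,0,0,0,0.045,0.0015,1,0,0,0,0,0.045,0.0015,1,0,0,0,0,0.045,0.0015,1,0,0,0,0,0.045,0.0015,1,0,0,0,0,0.045,0.0015,1,0,0,0,0,0.042,0.001,1,0,0,0,0,0.035,0.001,1]

```text
time_s: 34.45
eef_pos: [0.4327, -0.2326, 0.1743]
eef_rot: [0.0, -0.696, -0.007, 0.718]
wrist_force: [-0.1, 1.1, -1.2]
opening: 0.629
```

```bash
python3 go.py .439 -.355 .18 -90
```

```text
t 34.45 p [ 0.4327 -0.2326  0.1743] hd -89.49 Xaxis [-0.03   0.01  -0.999] F [-0.1  1.1 -1.2] open 0.629 q6 0.84
turn x 0.51 tilt fix yz [1.73 0.56] shift [-0.0057, 0.1224, -0.0063] dist 0.123
```

Emit:
carry_out:
  motion: [0.5,1.7,0.5,0,0.02,-0.003,1,0,0,0,0,0.03,-0.003,1,0,0,0,0.01,0.03,0,1,0,0,0,0.015,0.02,0,1,0,0,0,0.02,0.012,0,1,0,0,0,0.02,0.004,0,1,0,0,0,0.015,0,0,1,0,0,0,0.005,0,0,1,0,0,0,0,0,0,1,0,0,0,0,0,0,1]

```text
time_s: 35.45
eef_pos: [0.4309, -0.3541, 0.0715]
eef_rot: [0.009, -0.702, -0.003, 0.712]
wrist_force: [-0.3, 0.1, -0.5]
opening: 0.625
```

```bash
python3 go.py .439 -.355 .05 -90
```

```text
t 35.45 p [ 0.4309 -0.3541  0.0715] hd -90.55 Xaxis [-0.014  0.017 -1.   ] F [-0.3  0.1 -0.5] open 0.625 q6 0.68
turn x -0.55 tilt fix yz [0.82 0.97] shift [0.0215, 0.0009, -0.0081] dist 0.023
```

Emit:
carry_out:
  motion: [-0.5,0.8,1,0,0.001,-0.008,1,0,0,0,0,0,0,1,0,0,0,0.012,0,0,1,0,0,0,0.015,0,0,1,0,0,0,0.008,0,0,1,0,0,0,0,0,0,1,0,0,0,0,0,0,1]

```text
time_s: 36.15
eef_pos: [0.441, -0.3556, 0.0354]
eef_rot: [0.002, 0.708, -0.001, -0.706]
wrist_force: [0.7, -0.1, -1.1]
opening: 0.622
```

```bash
python3 go.py .439 -.355 .0215 -90; python3 - <<'E'
from h import *
a=ctrl.camera("scene"); cv2.imwrite("pics/m9.png",cv2.resize(a[90:200,50:170],(600,550),interpolation=3))
E
```

```text
t 36.15 p [ 0.441  -0.3556  0.0354] hd -89.91 Xaxis [ 0.003 -0.005 -1.   ] F [ 0.7 -0.1 -1.1] open 0.622 q6 0.68
turn x 0.09 tilt fix yz [-0.19 -0.27] shift [0.0139, -0.0006, 0.002] dist 0.014
```

View pics/m9.png

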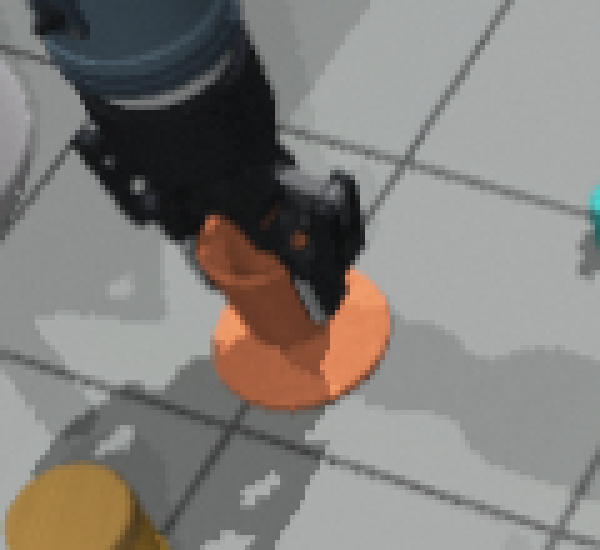

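The cup is upright, just above the coaster (crop (290,320)). I'll lower it gently.

Emit:
carry_out:
  motion: [0,-0.2,-0.3,0.003,-0.0005,0.002,1,0,0,0,0.004,0,0,1,0,0,0,0.003,0,0,1,0,0,0,0.0015,0,0,1,0,0,0,0,0,0,1,0,0,0,0,0,0,1]

```text
time_s: 36.8
eef_pos: [0.4392, -0.3558, 0.0238]
eef_rot: [0.001, 0.707, 0.0, -0.707]
wrist_force: [0.4, 0.2, 0.1]
opening: 0.626
```

```bash
python3 go.py .439 -.355 .0215 -90
```

```text
t 36.8 p [ 0.4392 -0.3558  0.0238] hd -89.93 Xaxis [ 0.001 -0.    -1.   ] F [0.4 0.2 0.1] open 0.626 q6 0.68
turn x 0.07 tilt fix yz [-0.03 -0.01] shift [0.0023, -0.0008, 0.0002] dist 0.002
```

Emit:
carry_out:
  motion: [0,0,0,0.001,-0.0005,0,1,0,0,0,0.001,0,0,1,0,0,0,0.0005,0,0,1,0,0,0,0,0,0,1]

```text
time_s: 37.2
eef_pos: [0.4395, -0.3555, 0.0215]
eef_rot: [0.001, 0.707, 0.0, -0.707]
wrist_force: [-0.3, 0.4, -1.3]
opening: 0.624
```

Emit:
carry_out:
  motion: [0,0,0,0.0007,0,0,1,0,0,0,0,0,0,1]

```text
time_s: 37.4
eef_pos: [0.4398, -0.3556, 0.0216]
eef_rot: [0.001, 0.708, 0.0, -0.707]
wrist_force: [0.3, -0.4, -0.9]
opening: 0.626
```

Emit:
carry_out:
  motion: [0,0,0,0.0007,0,0,1,0,0,0,0,0,0,1]

```text
time_s: 37.6
eef_pos: [0.4401, -0.3558, 0.0215]
eef_rot: [0.001, 0.708, -0.0, -0.706]
wrist_force: [0.2, -0.2, -1.2]
opening: 0.623
```

Emit:
carry_out:
  motion: [0,0,0,0.0007,0,0,1,0,0,0,0,0,0,1]

```text
time_s: 37.8
eef_pos: [0.4403, -0.3559, 0.0215]
eef_rot: [0.001, 0.708, -0.0, -0.706]
wrist_force: [-0.7, 0.2, -1.1]
opening: 0.627
```

It's stuck at 0.0215, the predicted touchdown height. Releasing and lifting clear.

Emit:
carry_out:
  motion: [0,0,0,0,0,0,-0.3,0,0,0,0,0,0,-0.4,0,0,0,0,0,0,-0.6,0,0,0,0,0,0,-0.8,0,0,0,0,0,0,-1,0,0,0,0,0,0,-1]

```text
time_s: 38.4
eef_pos: [0.4402, -0.3561, 0.0208]
eef_rot: [0.001, 0.708, -0.0, -0.706]
wrist_force: [-0.5, -0.4, 0.4]
opening: 1.001
```

Emit:
carry_out:
  motion: [0,0,0,-0.015,0,0,-1,0,0,0,-0.03,0,0,-1,0,0,0,-0.04,0,0,-1,0,0,0,-0.04,0,0,-1,0,0,0,-0.04,0,0,-1,0,0,0,-0.02,0.02,0.03,-1,0,0,0,0,0.02,0.04,-1,0,0,0,0,0,0.02,-1,0,0,0,0,0,0,-1]

```text
time_s: 39.3
eef_pos: [0.3481, -0.3976, 0.2237]
eef_rot: [0.006, 0.709, -0.002, -0.705]
wrist_force: [0.2, -0.1, 0.5]
opening: 1.0
```

```bash
python3 - <<'E'
from fit import *
G={"blue_cup":(.593,.19,.005),"clay_cup":(.4395,-.355,.005),"gaiwan_lid":(.445,.011,.063),"boat":(.585,-.175,.005),"blue_coaster":(.592,.19,0),"clay_coaster":(.4395,-.3545,0),"gaiwan":(.445,.011,0)}
for c in("scene","top"):
    a=ctrl.camera(c); cv2.imwrite(f"pics/{c}9.png",a)
    for t,g in G.items(): print(c,t,fit(c,t,g[:2],g[2]))
    for t in("pitcher","tin"): print(t,[np.round(w(c,d["point"]),3) for d in ctrl.landmark_of(c,t)][:1])
E
```

```text
scene blue_cup ([0.5955, 0.1899], 0.0, 'conf', 0.93, 'area ratio', 0.99)
scene clay_cup ([0.438, -0.3546], 0.0, 'conf', 0.82, 'area ratio', 0.96)
scene gaiwan_lid ([0.4441, 0.01], 0.0, 'conf', 0.86, 'area ratio', 1.0)
scene boat ([0.5853, -0.1749], 5.0, 'conf', 0.73, 'area ratio', 0.93)
scene blue_coaster ([0.5972, 0.1898], 0.0, 'conf', 0.91, 'area ratio', 0.87)
scene clay_coaster ([0.4417, -0.3519], 0.0, 'conf', 0.78, 'area ratio', 0.84)
scene gaiwan ([0.4722, 0.0227], 0.0, 'conf', 0.72, 'area ratio', 0.49)
pitcher [array([ 0.457,  0.351, -0.001])]
tin [array([ 0.6  , -0.358,  0.001])]
top blue_cup ([0.5917, 0.1881], 0.0, 'conf', 0.75, 'area ratio', 0.9)
top clay_cup ([0.4356, -0.355], 0.0, 'conf', 0.8, 'area ratio', 0.96)
top gaiwan_lid ([0.4441, 0.0093], 0.0, 'conf', 0.86, 'area ratio', 0.99)
top boat ([0.5843, -0.1753], 0.4, 'conf', 0.84, 'area ratio', 0.93)
top blue_coaster ([0.5847, 0.1848], 0.0, 'conf', 0.89, 'area ratio', 0.74)
top clay_coaster ([0.4384, -0.3507], 0.0, 'conf', 0.61, 'area ratio', 0.82)
top gaiwan ([0.3969, 0.007], 0.0, 'conf', 0.53, 'area ratio', 0.06)
pitcher [array([ 0.455,  0.351, -0.001])]
tin [array([ 0.596, -0.364,  0.001])]
```

View pics/scene9.png

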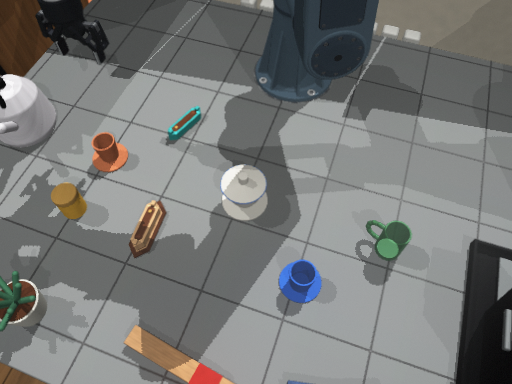

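All items look placed: clay cup at (105,147), boat at (150,228), lidded gaiwan at (243,190), blue cup at (302,275). The pitcher and tin are unmoved. One top-view crop for the boat's angle and the cups.

```bash
python3 - <<'E'
import cv2,numpy as np
a=cv2.imread("pics/top9.png"); f=lambda y,x:cv2.resize(a[y:y+65,x:x+65],(390,390),interpolation=3)
cv2.imwrite("pics/c9.png",np.hstack([f(108,290),f(168,362)]))
E
```

```text
(no output)
```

View pics/c9.png

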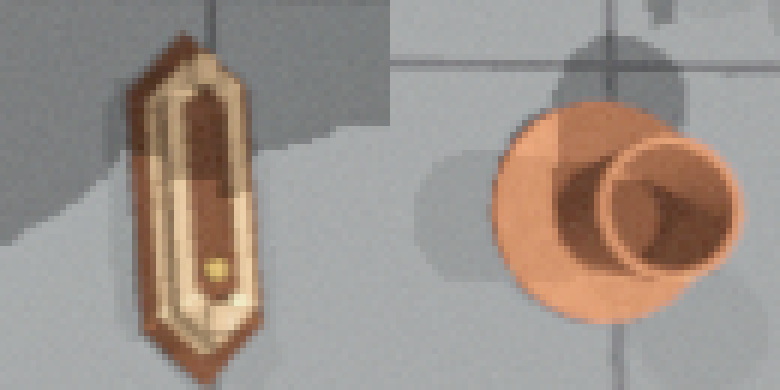

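The boat lies on the rest within about 2° and 2 mm, and the cup's foot is in the middle of its coaster. Handing in.

```bash
python3 -c "
from bench import ctrl
print(ctrl.hand_in())"
```

```text
the job is handed in; nothing more can be done
None
```

I handed in the job after about 40 s of robot time. Both cups are upright on the coasters of their own colour, the wooden boat is on its rest, and the lid is seated on the gaiwan. The gripper is open and clear of everything.

**Last checks**
- **Cups:** both sit about 2–4 mm from their coaster centres, comparing the final cup fits with the coaster positions measured before they were covered.
- **Boat:** it is about 2 mm from the middle of the rest and within about 2° of its direction. I took the angle from the top picture by eye, because the two cameras' automatic angles disagreed (5.0° and 0.4°, with the rest at about 3.3°).
- **Lid:** it looks level and within about 2 mm of the gaiwan's earlier measured centre.
- **Gaiwan:** once covered by the lid it could not be measured again. I checked its saucer only by eye, and it had not moved.
- **Pitcher and tin:** the network's positions are unchanged within 3 mm.
- **Touchdown:** the wrist force barely changed on contact, so I judged it from the tool no longer going down. For the clay cup and the lid it stopped at the predicted height. The blue cup and the boat may have been about 1 mm up when released.

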